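# Fit a clean spark screen into the fume extractor

### The job

Put the clean spark screen into the cradle on top of the blue fume extractor: hook its orange edge well in under the yellow lip with the screen tilted, then swing it down until it lies flat and the red spring catch has snapped shut over its other edge, and let go. Go gently by feel: the cradle's thin metal must never take more than about 20 N, and leave the other things on the bench, the used screen included, where they are.

Things in the scene. Friction and masses are not known exactly. Their poses are not given: they have to be found in the camera images.
- unit: blue box of a fume extractor, 250 x 190 x 90 mm, fixed to the bench; origin at the centre of its underside, z up, x from the yellow lip (-x side, facing the robot) to the red catch (+x side), y along the lip. On top is an aluminium cradle for one screen. The cradle bends if it takes more than 25 N
- seat (a point): point of the extractor, axes as above, 96 mm above its origin: nominal centre of the cradle's flat floor. The cradle stands stiffly on slides, anywhere from -16 to +16 mm off nominal along x, lip, rim and catch with it: differs each time, NOT reported, so find it by touch; 25 N does not shift it. Side rails: inner faces at y = -65 and +65 mm, 9 mm high, x -50 to +50 mm
- lip (a point): point of the extractor: nominal middle of the lip's free edge, at its underside; x -62 mm, 15 mm above the cradle floor. The lip is a yellow plate 4 mm thick, 136 mm long in y, over a pocket 16 mm deep (to -x) whose end wall is nominally at x -78 mm. The screen slips in tilted by about 0.3 rad at most. Seated, its orange edge is within 3 mm of that wall
- rim (a point): point of the extractor: nominal foot of the far rim's inner face, x +75 mm, at cradle floor height. The rim is 14 mm high, in two blocks either side of the catch. The closed catch's nose is at x +68 mm, 11 mm above the floor; its sloping top runs up and out to x +74 mm, 21 mm above the floor; 32 mm wide
- catch (a joint): red spring catch at the cradle's +x side, m: 0 closed, up to 0.010 as it is pushed outward (+x). Spring 1.2 N closed, rising 0.25 N per mm. The screen's edge pressed down on its sloping top pushes it out 4 to 7 mm (about 3 to 6 N down at that edge), then it springs back to nearly 0 over the edge
- screen_mid (a point): clean spark screen, a rigid cassette: bright aluminium frame, grey mesh, plate 150 (x) x 120 (y) x 8 mm (z), 0.25 to 0.42 kg, orange strip along its -x edge, black grab bar, starting flat on a black mat 4 mm thick. This point is over the plate's centre, 25 mm above its underside. Axes: x from the orange edge to the catch edge, y along the bar, z up out of the plate
- bar (a point): middle of the clean screen's grab bar, 41 mm above the plate's underside, same axes. The bar runs along y, 12 mm thick (x), 80 mm long, from 32 to 50 mm above the underside, on two posts at y = -35 and +35 mm: pinch it across its thickness
- hook_edge (a point): middle of the clean screen's orange edge: 75 mm to -x of the centre, half-way through the plate (4 mm above the underside); same axes
- catch_edge (a point): middle of the clean screen's opposite edge, which the catch holds: 75 mm to +x of the centre, 4 mm above the underside; same axes
- old_screen: the used cassette, sooty dark brown, same shape and size as the clean one, lying flat on the bench; origin under its centre
- spray: spray can with a green band, 54 mm across, 190 mm tall, standing; origin under its centre
- tip_jar: small amber jar, 50 mm across, 60 mm tall, standing; origin under its centre
- magnet: red welding magnet, a flat triangle of bars about 90 mm a side, 13 mm thick; origin near one corner at the underside
- brush: hand brush lying on the bench
- hammer: hammer lying on the bench
- nut_cup: steel cup, 80 mm across, 70 mm tall, standing; origin under its centre
There are look-alikes about, which are no part of the job. Leave any pink or turquoise look-alike of the part that bears screen_mid alone.

How it is judged (in metres and radians):
On the way, in this order (a step that is already met when the one before it is completed fails the run):
1. the screen, tilted with its far edge up, has its orange edge low in the cradle at the lip (x of hook_edge in the frame of unit between -0.102 and -0.058 m and z of hook_edge in the frame of unit between 0.096 and 0.107 m and y of hook_edge in the frame of unit between -0.012 and 0.012 m and angle between hook_edge's own z axis and vertical above 0.06 rad), for 0.1 s.
2. the screen lies flat on the cradle floor, orange edge under the lip, and the catch has shut over its other edge (z of hook_edge in the frame of unit between 0.097 and 0.104 m and z of catch_edge in the frame of unit between 0.097 and 0.1025 m and x of hook_edge in the frame of unit between -0.098 and -0.054 m and y of hook_edge in the frame of unit between -0.01 and 0.01 m and y of catch_edge in the frame of unit between -0.01 and 0.01 m and value of joint catch below 0.004 m), for 0.2 s.
At the end, for the whole second after the job is handed in: The clean screen lies in the cradle, its orange edge under the lip (under 4 mm above its seated height, within 10 mm of the middle sideways), its other edge within 2.5 mm of its seated height, and the catch shut over it (less than 4 mm open); nothing holds it (all of step 2); the robot touches nothing.
It fails at once if the extractor or its cradle takes more than 25 N (contact force between unit and anything else above 25 N).
It fails at once if another thing on the bench is moved by more than 30 mm (distance of any of old_screen, spray, tip_jar, magnet, brush, hammer, nut_cup from where it was at the start of the episode above 0.03 m).
It also fails if it takes over 54 s, if anything falls off the work surface, if the arm or the gripper's body presses on something with over 40 N, if the wrist force passes 120 N, or if a joint passes its speed limit or range.

### The arm

A 7-joint arm with a two-finger parallel gripper is mounted at the origin on the work surface. World frame = base frame: x ahead of the robot, y to its left, z up, the work surface at z = 0. Lengths are in mm, angles in rad, forces in N, time in s.
With the tool pointing down it reaches from about 425 to 875 mm from the base axis. Payload 8.4 kg.
Tool frame: the origin (TCP) lies at the very end of the fingers, on their centre line; the grasp point (between the pads) lies 19 mm behind it (tcp_to_grasp is the z of the grasp point in the tool frame, in mm); z points along the fingers, y is the line along which they close (so a half turn about z gives the same grasp; the last joint's range is limited). The gripper opens to 87 mm and grips with 3 to 60 N. Pads are 19 mm wide; open, the fingers measure 117 mm over their backs; the gripper's body (75 mm by 190 mm) begins 51 mm behind the grasp point.
Start: joints at [1.146, 0.333, 0.04, 1.465, -0.013, 1.343, -0.059], TCP at [208.02, -615.785, 222.546] pointing down, gripper open.
Joint ranges: [-2.58, 2.58], [-0.38, 2.09], [-1.3, 1.39], [0.25, 2.4], [-1.5, 4.64], [0.08, 2.09], [-2.65, 2.65]. Speed limits (rad/s): [2.22, 2.22, 2.79, 2.79, 3.14, 3.14, 3.14].

### API

Orientations are given as a 3x3 rotation matrix whose columns are the frame's x, y, z axes.
In Python, from bench import sense, grab_frame, calibration, close_job, tcp_to_grasp gives the robot as it stands.
- The arm moves only by the tool send_rows, never from a script. Its argument "rows" is a list of rows, each a list of 7 numbers: the shift along the tool's x, y, z in mm, then the turn, a rotation vector about the tool's x, y, z in degrees, then the gripper command: -1 is fully open, 1 is shut, values between are in proportion. In form: [[x, y, z, wx, wy, wz, grip], ...]. A call has 1 to 10 rows; each row is the pose to reach, as a shift and turn from the pose commanded when the call began, along the tool's axes at that moment; what a row does not reach only later rows make up. A row lasts 1/12 s, in which the tool goes at most 41.7 mm and 7.16 degrees, less where a joint would pass 70% of its speed; a pose out of reach is approached as far as the arm can. A call with a gripper value outside its range is refused whole. The fingers move at their own pace and stop on an object; "grip_force" is the grip in N (left out, the last holds). Time passes only in rows, so rows that repeat a pose let the fingers close. It gives the time, the measured TCP pose, the force, the opening and the grip force at its end, in the units of the state.
- sense(): the state, without advancing time (a new reading comes with each control period).
- grab_frame(name): name is "scene" or "top" or "wrist"; returns (picture, depth): 384x512x3 uint8, red, green, blue; 384x512 float32, mm along the optical axis (not along the pixel's ray), 0 where there is no reading.
- calibration(name): a dict with "camera_matrix" (3x3 intrinsics, pixels), "distortion" ([k1, k2, p1, p2, k3] as OpenCV has them; the pictures are not rectified), "view" (4x4, takes a point from world to camera coordinates); the wrist camera has in their place "mount" (4x4, takes a point from camera to tool coordinates, whose origin is the TCP and whose axes are the flange's). Camera axes: x right, y up, looking along -z (the intrinsics and any distortion apply to the point x, -y, -z); pixel columns grow to the right and rows downward; lengths in mm; the calibration is good to about 2 mm. A picture is of the moment at which its call begins: read the wrist's pose just before it. calibration takes no time and is no camera call.
- close_job(): hands the job in; it is judged then, once.
The state is a dict: "t": time; "qpos": joint angles; "joint_vel": joint speeds; "joint_torque": joint torques, N m; "tool_pos": TCP position; "ee_rot": TCP orientation; "ft_force": force on the tool from outside, world axes, zero at the start; "ft_torque": the same for the moment, N m; "grip_width": finger opening in mm; "grasp_force": force on a finger pad.
Only numpy, scipy, OpenCV 4.12 (cv2) and the standard library are available. Lean on these libraries where they do the work, as an engineer would, in place of code of your own. Each camera call takes 0.05 s, during which the arm holds its last target. There are 200 camera calls.

## Working session

There is one attempt and no reset: what is moved stays moved. The work goes in short steps, Python scripts to look and compute and a tool call to move; the robot and the scene stay as the last step left them, time stands still between calls to the robot, and variables do not carry over. Pictures are saved under pics/ and viewed, at most 10 in all, crops included, and the job is handed in when it is done.

Besides the shell and the picture viewer there is one more tool, called after ">>>" in YAML: its name, and indented under it one key for each argument. send_rows: Moves the arm, as the interface text tells. Its arguments: {"type":"object","properties":{"rows":{"type":"array"},"grip_force":{"type":"number"}},"required":["rows"]}

```bash
ls; mkdir -p pics; cat > h.py <<'E'
import numpy as np, cv2
from bench import sense, grab_frame, calibration
def cam(name, st=None):
    c=calibration(name); K=np.array(c["camera_matrix"]); D=np.array(c["distortion"],float)
    if name=="wrist":
        st=st or sense(); T=np.eye(4); T[:3,:3]=np.array(st["ee_rot"]); T[:3,3]=st["tool_pos"]
        M=T@np.array(c["mount"])
    else: M=np.linalg.inv(np.array(c["view"]))
    return K,D,M
def rays(C,px):
    K,D,M=C; u=cv2.undistortPoints(np.array(px,float).reshape(-1,1,2),K,D)[:,0]
    d=np.c_[u[:,0],-u[:,1],-np.ones(len(u))]@M[:3,:3].T
    return M[:3,3],d
def onplane(C,px,z):
    o,d=rays(C,px); return o+d*((z-o[2])/d[:,2])[:,None]
def withdepth(C,px,dep):
    o,d=rays(C,px); return o+d*np.array([dep[int(v),int(u)] for u,v in px])[:,None]
def shot(name,tag):
    st=sense(); im,d=grab_frame(name); np.savez(f"pics/{tag}.npz",im=im,d=d,R=st["ee_rot"],p=st["tool_pos"]); cv2.imwrite(f"pics/{tag}.png",im[:,:,::-1]); return im,d
E
python3 - <<'E'
from h import *
a,_=shot("top","top0"); b,_=shot("scene","scene0")
s=sense(); print({k:np.round(v,3).tolist() for k,v in s.items()})
cv2.imwrite("pics/both.png",cv2.resize(np.vstack([a,b])[:,:,::-1],None,fx=.78,fy=.78))
for n in("top","scene","wrist"): print({k:np.round(v,3).tolist() for k,v in calibration(n).items()})
E
```

```text
pics
{'t': 0.1, 'qpos': [1.146, 0.334, 0.04, 1.466, -0.013, 1.343, -0.059], 'joint_vel': [0.002, -0.0, -0.001, -0.003, 0.001, -0.0, 0.001], 'joint_torque': [0.004, -65.781, 1.34, -40.471, -0.06, 0.041, 0.0], 'tool_pos': [207.875, -615.403, 221.744], 'ee_rot': [[0.947, 0.32, -0.001], [0.32, -0.947, 0.001], [-0.0, -0.001, -1.0]], 'ft_force': [0.524, -0.285, -0.756], 'ft_torque': [0.001, -0.052, -0.02], 'grasp_force': 0.0, 'grip_width': 87.045}
{'camera_matrix': [[450.06, 0.0, 258.162], [0.0, 450.06, 190.289], [0.0, 0.0, 1.0]], 'distortion': [0.047, 0.0, 0.0, 0.0, 0.0], 'view': [[-0.027, -1.0, -0.007, 29.962], [0.984, -0.028, 0.178, -504.355], [-0.179, -0.002, 0.984, -1709.827], [0.0, 0.0, 0.0, 1.0]]}
{'camera_matrix': [[372.582, 0.0, 249.646], [0.0, 372.582, 192.591], [0.0, 0.0, 1.0]], 'distortion': [-0.011, 0.0, 0.0, 0.0, 0.0], 'view': [[-0.839, 0.544, 0.013, 433.651], [-0.451, -0.709, 0.542, 185.214], [0.304, 0.449, 0.84, -1524.117], [0.0, 0.0, 0.0, 1.0]]}
{'camera_matrix': [[310.245, 0.0, 255.411], [0.0, 310.245, 194.858], [0.0, 0.0, 1.0]], 'distortion': [0.025, 0.0, 0.0, 0.0, 0.0], 'mount': [[0.0, 0.961, 0.276, 76.106], [1.0, -0.0, 0.0, 0.615], [0.0, 0.276, -0.961, -162.3], [0.0, 0.0, 0.0, 1.0]]}
```

View pics/top0.png

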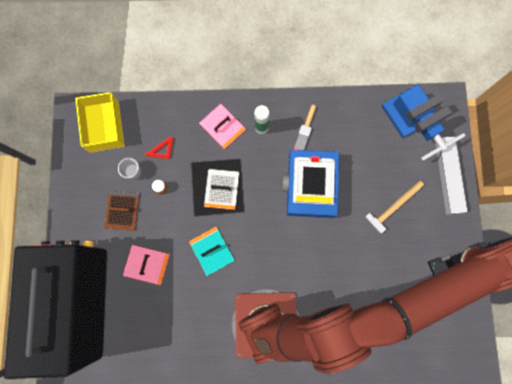

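View pics/scene0.png

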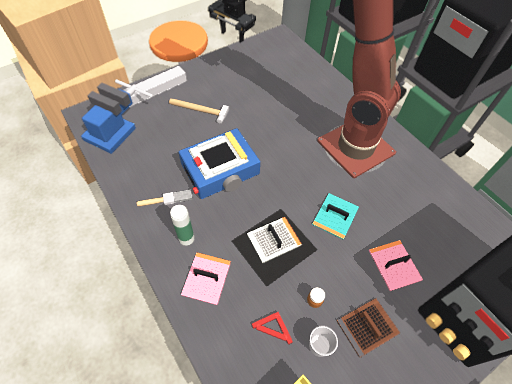

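Top view: the clean screen is white/grey with an orange edge, on the black mat at (222,188). The look-alikes are pink (222,125), pink (146,265) and turquoise (211,251), and the used brown one is at (122,211). Only the one on the mat fits (bright frame, grey mesh, black mat). The extractor is at (313,183), yellow lip toward the robot. Next I'll take a crop and coarse positions.

```bash
cat > m.py <<'E'
from h import *
f=np.load("pics/top0.npz"); im=f["im"]; C=cam("top")
hsv=cv2.cvtColor(im,cv2.COLOR_RGB2HSV)
def comp(mask,box):
    m=np.zeros_like(mask); x0,y0,x1,y1=box; m[y0:y1,x0:x1]=mask[y0:y1,x0:x1]
    ys,xs=np.nonzero(m); return np.c_[xs,ys].astype(np.float32)
H,S,V=cv2.split(hsv)
def rep(n,mask,box,z):
    p=comp(mask,box); w=onplane(C,p,z)[:,:2].astype(np.float32); r=cv2.minAreaRect(w); print(n,len(p),np.round(w.mean(0)),[np.round(x,1) for x in r])
rep("mat",(V<60),(185,150,250,220),4)
rep("white frame",(V>90)|((S>120)&(V>120)),(197,163,246,214),12)
rep("orange",(S>120)&(V>120),(197,163,246,214),12)
rep("blue box",(H>100)&(H<130)&(S>120)&(V>60),(280,140,350,225),90)
rep("yellow",(H>20)&(H<35)&(S>120),(280,140,350,225),113)
rep("red",((H<8)|(H>172))&(S>140),(280,140,350,225),110)
c=cv2.resize(im[140:230,180:350,::-1],None,fx=4,fy=4,interpolation=cv2.INTER_CUBIC); cv2.imwrite("pics/crop.png",c)
E
python3 m.py
```

```text
mat 1233 [539. 196.] [array([531.5, 179. ]), array([214.4, 194.5]), np.float64(3.0)]
white frame 1371 [522. 154.] [array([524.7, 151.3]), array([166.1, 202.5]), np.float64(88.8)]
orange 125 [451. 171.] [array([451.1, 171.2]), array([123.8,  15.7]), np.float64(82.9)]
blue box 1332 [ 503. -189.] [array([ 520.5, -193.4]), array([191.4, 254.7]), np.float64(85.4)]
yellow 209 [ 454. -190.] [array([ 454.9, -189.4]), array([130.5,  22.1]), np.float64(85.6)]
red 39 [ 609. -199.] [array([ 620.8, -169.8]), array([97.6, 21.4]), np.float64(67.6)]
```

View pics/crop.png

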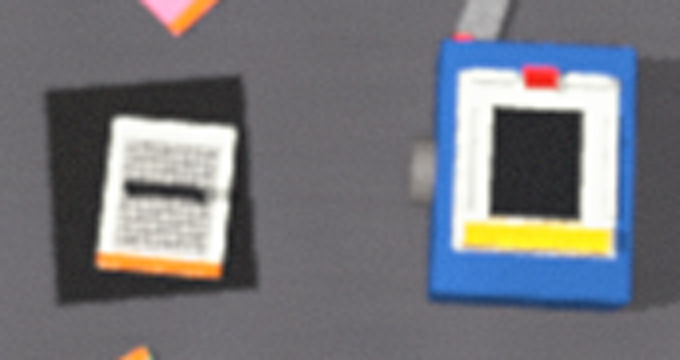

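The crop confirms it: the clean screen has a white frame, grey mesh, black bar at crop (165,190) and orange edge at the bottom (160,265). The cradle's yellow lip is at (540,235) and the red catch at (540,77). I'll go over the extractor first for a close look.

>>> send_rows:
  rows:
    - [433,-307,-28,0,0,-66.7,-1]
    - [433,-307,-28,0,0,-66.7,-1]
    - [433,-307,-28,0,0,-66.7,-1]
    - [433,-307,-28,0,0,-66.7,-1]
    - [433,-307,-28,0,0,-66.7,-1]
    - [433,-307,-28,0,0,-66.7,-1]
    - [433,-307,-28,0,0,-66.7,-1]
    - [433,-307,-28,0,0,-66.7,-1]
    - [433,-307,-28,0,0,-66.7,-1]
    - [433,-307,-28,0,0,-66.7,-1]

```text
t: 0.93
tool_pos: [453.2, -277.3, 244.5]
ee_rot: [[0.073, 0.997, -0.0], [0.997, -0.073, -0.0], [-0.0, -0.0, -1.0]]
ft_force: [0.2, -1.0, -1.3]
grip_width: 87.0
grasp_force: 0.0
```

>>> send_rows:
  rows:
    - [80,50,-5,0,0,0,-1]
    - [80,50,-5,0,0,0,-1]
    - [80,50,-5,0,0,0,-1]
    - [80,50,-5,0,0,0,-1]
    - [80,50,-5,0,0,0,-1]

```text
t: 1.35
tool_pos: [508.9, -203.0, 249.1]
ee_rot: [[0.079, 0.997, -0.001], [0.997, -0.079, 0.0], [0.0, -0.001, -1.0]]
ft_force: [-0.3, -0.4, -0.4]
grip_width: 86.8
grasp_force: 0.0
```

```bash
python3 - <<'E'
from h import *
s=sense(); print(np.round(s["tool_pos"],1),np.round(s["joint_vel"],3))
im,d=shot("wrist","w1")
E
```

```text
[ 508.9 -203.   249.1] [ 0.029 -0.005  0.037  0.008  0.007  0.002  0.008]
```

View pics/w1.png

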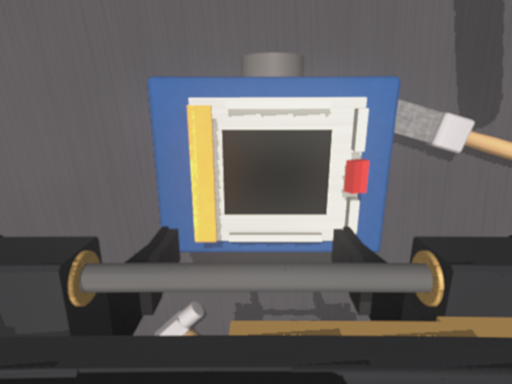

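The wrist view shows the box corners at about (150,79), (397,79), (381,250), (163,252), the yellow lip at (202,174) with its free edge near column 213, and the red catch at (357,177).

```bash
cat > m2.py <<'E'
from h import *
import sys
f=np.load("pics/w1.npz"); im=f["im"]; d=f["d"]; C=cam("wrist",dict(ee_rot=f["R"],tool_pos=f["p"]))
hsv=cv2.cvtColor(im,cv2.COLOR_RGB2HSV); H,S,V=cv2.split(hsv)
def big(mask):
    n,l,s,c=cv2.connectedComponentsWithStats(mask.astype(np.uint8)); k=1+np.argmax(s[1:,4]); return l==k
def quad(mask,z):
    m=big(mask); ys,xs=np.nonzero(m); w=onplane(C,np.c_[xs,ys],z); r=cv2.minAreaRect(w[:,:2].astype(np.float32))
    dd=d[m]; print(np.round(r[0],1),np.round(r[1],1),round(r[2],2),"z~",np.round(np.median(withdepth(C,np.c_[xs,ys],d)[:,2]),1)); return w,r
m=(H>100)&(H<130)&(S>120)&(V>60); m[252:]=0
print("blue");wb,_=quad(m,90)
print("yellow");wy,_=quad((H>20)&(H<35)&(S>120)&(np.arange(384)[:,None]<250),115)
print("red");wr,_=quad(((H<8)|(H>172))&(S>140)&(np.arange(384)[:,None]<250),117)
# edges: blue top row line & left line & right line fit
def fit(pts):
    p=onplane(C,pts,90)[:,:2].astype(np.float32); v=cv2.fitLine(p,cv2.DIST_HUBER,0,.01,.01).ravel(); return v
mb=big(m)
L=[(np.nonzero(mb[r])[0].min(),r) for r in range(95,235,3)]; R=[(np.nonzero(mb[r])[0].max()+1,r) for r in range(95,235,3)]
T=[(c,np.nonzero(mb[:,c])[0].min()) for c in range(165,385,3)]
for n,q in(("L",L),("R",R),("T",T)):
    v=fit(q); print(n,np.round(v,4),np.degrees(np.arctan2(v[1],v[0])).round(2))
my=big((H>20)&(H<35)&(S>120)&(np.arange(384)[:,None]<250))
E_=[(np.nonzero(my[r])[0].max()+1,r) for r in range(112,238,3)]
p=onplane(C,E_,115)[:,:2].astype(np.float32); v=cv2.fitLine(p,cv2.DIST_HUBER,0,.01,.01).ravel(); print("lip edge",np.round(v,3),np.degrees(np.arctan2(v[1],v[0])))
for px in [(275,170),(225,120),(330,220),(250,100),(202,174),(357,177),(360,125),(170,170),(300,94)]: print(px,np.round(withdepth(C,[px],d)[0],1))
E
python3 m2.py
```

```text
blue
[ 527.5 -195.1] [184.6 243.8] 85.44 z~ 90.0
yellow
[ 458.4 -190.8] [133.4  21.2] 85.53 z~ 115.0
red
[ 607.4 -201.2] [31.7 20.7] 85.66 z~ 113.0
L [ 7.400000e-02  9.973000e-01  4.071857e+02 -1.814784e+02] 85.75
R [ 7.710000e-02  9.970000e-01  6.507819e+02 -1.851990e+02] 85.58
T [ 9.969000e-01 -7.930000e-02  5.315392e+02 -1.036372e+02] -4.55
lip edge [ 7.10000e-02  9.97000e-01  4.69381e+02 -1.89217e+02] 85.936195
(275, 170) [ 530.6 -193.3   95.8]
(225, 120) [ 484.4 -139.2   95.7]
(330, 220) [ 586.6 -253.1   95.3]
(250, 100) [ 510.6 -122.4   96.2]
(202, 174) [ 458.4 -187.8  114.2]
(357, 177) [ 608.8 -202.4  115.4]
(360, 125) [ 613.1 -153.6  108.8]
(170, 170) [ 420.4 -186.    88.6]
(300, 94) [ 560.1 -120.6   89. ]
```

>>> send_rows:
  rows:
    - [365,-16,50,0,0,2.6,-1]
    - [365,-16,50,0,0,2.6,-1]
    - [365,-16,50,0,0,2.6,-1]
    - [365,-16,50,0,0,2.6,-1]
    - [365,-16,50,0,0,2.6,-1]
    - [365,-16,50,0,0,2.6,-1]
    - [365,-16,50,0,0,2.6,-1]
    - [365,-16,50,0,0,2.6,-1]
    - [365,-16,50,0,0,2.6,-1]
    - [365,-16,50,0,0,2.6,-1]

```text
t: 2.23
tool_pos: [520.9, 167.7, 198.7]
ee_rot: [[0.12, 0.993, -0.001], [0.993, -0.12, 0.003], [0.003, -0.002, -1.0]]
ft_force: [-1.0, 0.8, 0.6]
grip_width: 87.2
grasp_force: 0.0
```

>>> send_rows:
  rows:
    - [0,0,0,0,0,0,-1]
    - [0,0,0,0,0,0,-1]
    - [0,0,0,0,0,0,-1]

```text
t: 2.48
tool_pos: [523.0, 159.1, 199.4]
ee_rot: [[0.13, 0.992, -0.0], [0.992, -0.13, -0.001], [-0.001, 0.0, -1.0]]
ft_force: [0.6, 0.2, -0.2]
grip_width: 87.2
grasp_force: 0.0
```

```bash
python3 - <<'E'
from h import *
s=sense(); print(np.round(s["tool_pos"],1),np.round(s["joint_vel"],3),np.round(s["ee_rot"],3))
im,d=shot("wrist","w2")
E
```

```text
[523.  159.1 199.4] [ 0.004 -0.003 -0.003 -0.001 -0.002 -0.003 -0.003] [[ 0.13   0.992 -0.   ]
 [ 0.992 -0.13  -0.001]
 [-0.001  0.    -1.   ]]
```

View pics/w2.png

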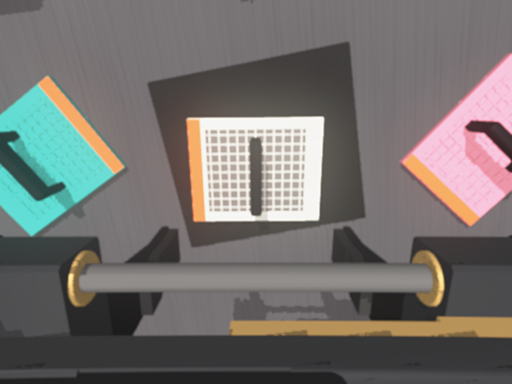

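The clean screen sits between corners (188,118), (323,117), (319,220) and (194,222), with the bar at (256,177) and the orange edge on the left.

```bash
cat > m3.py <<'E'
from h import *
f=np.load("pics/w2.npz"); im=f["im"]; d=f["d"]; C=cam("wrist",dict(ee_rot=f["R"],tool_pos=f["p"]))
hsv=cv2.cvtColor(im,cv2.COLOR_RGB2HSV); H,S,V=cv2.split(hsv)
box=np.zeros(H.shape,bool); box[105:230,175:335]=1
def rect(m,z):
    ys,xs=np.nonzero(m&box); w=onplane(C,np.c_[xs,ys],z)[:,:2].astype(np.float32); r=cv2.minAreaRect(w); print(np.round(r[0],1),np.round(r[1],1),round(r[2],2))
rect((V>110),12)
rect((H>5)&(H<22)&(S>130)&(V>120),12)
b=np.zeros(H.shape,bool); b[120:222,247:268]=1
k=(V<50)&b; n,l,s,c=cv2.connectedComponentsWithStats(k.astype(np.uint8)); m=l==1+np.argmax(s[1:,4]); rect(m,54)
for px in [(256,160),(256,190),(198,170),(316,170),(165,120),(256,215),(150,40)]: print(px,np.round(withdepth(C,[px],d)[0],1))
E
python3 m3.py
```

```text
[522.5 157.2] [132.5 191.8] 82.55
[455.5 168.4] [116.9  13.6] 83.11Traceback (most recent call last):
  File "m3.py", line 10, in <module>
    k=(V<50)&b; n,l,s,c=cv2.connectedComponentsWithStats(k.astype(np.uint8)); m=l==1+np.argmax(s[1:,4]); rect(m,54)
                                                                                     ~~~~~~~~~^^^^^^^^^
    return _wrapfunc(a, 'argmax', axis=axis, out=out, **kwds)
    return bound(*args, **kwds)
ValueError: attempt to get argmax of an empty sequence
```

```bash
python3 - <<'E'
s=open('m3.py').read().replace("V<50)","V<75)").replace("rect((V>110),12)","rect(cv2.morphologyEx(((V>150)|((S>130)&(V>120))).astype(np.uint8),cv2.MORPH_OPEN,np.ones((3,3)))>0,12)\nprint(V[150:180:5,252:262].tolist())")
open('m3.py','w').write(s)
E
python3 m3.py
```

```text
[524. 162.] [121.6 151.3] 83.15
[[100, 101, 102, 102, 102, 102, 101, 98, 99, 117], [99, 101, 101, 101, 100, 101, 99, 98, 99, 121], [97, 98, 99, 100, 99, 99, 99, 95, 97, 115], [95, 97, 98, 97, 97, 98, 98, 95, 96, 114], [93, 95, 97, 96, 96, 96, 95, 94, 97, 122], [92, 94, 95, 95, 94, 94, 94, 91, 94, 111]]
[455.5 168.4] [116.9  13.6] 83.11Traceback (most recent call last):
  File "m3.py", line 11, in <module>
    k=(V<75)&b; n,l,s,c=cv2.connectedComponentsWithStats(k.astype(np.uint8)); m=l==1+np.argmax(s[1:,4]); rect(m,54)
                                                                                     ~~~~~~~~~^^^^^^^^^
    return _wrapfunc(a, 'argmax', axis=axis, out=out, **kwds)
    return bound(*args, **kwds)
ValueError: attempt to get argmax of an empty sequence
```

Plate measures 121.6 x 151.3 mm, as it should, with its centre at (524,162) and x axis at -6.85°. Going down to the bar (TCP z 26).

>>> send_rows:
  rows:
    - [3,0.6,40,0,0,-0.6,-1]
    - [3,0.6,80,0,0,-0.6,-1]
    - [3,0.6,120,0,0,-0.6,-1]
    - [3,0.6,150,0,0,-0.6,-1]
    - [3,0.6,165,0,0,-0.6,-1]
    - [3,0.6,173,0,0,-0.6,-1]
    - [3,0.6,173,0,0,-0.6,-1]
    - [3,0.6,173,0,0,-0.6,-1]

```text
t: 3.2
tool_pos: [524.1, 164.0, 27.3]
ee_rot: [[0.117, 0.993, 0.001], [0.993, -0.117, 0.0], [0.0, 0.001, -1.0]]
ft_force: [0.5, 0.3, 0.6]
grip_width: 86.9
grasp_force: 0.0
```

>>> send_rows:
  rows:
    - [0,0,0,0,0,0,1]
    - [0,0,0,0,0,0,1]
    - [0,0,0,0,0,0,1]
    - [0,0,0,0,0,0,1]
    - [0,0,0,0,0,0,1]
    - [0,0,0,0,0,0,1]
    - [0,0,0,0,0,0,1]
    - [0,0,0,0,0,0,1]
  grip_force: 50

```text
t: 3.87
tool_pos: [523.4, 164.5, 26.5]
ee_rot: [[0.116, 0.993, -0.0], [0.993, -0.116, 0.0], [0.0, -0.0, -1.0]]
ft_force: [-0.3, 0.3, -0.1]
grip_width: 41.2
grasp_force: 0.0
```

>>> send_rows:
  rows:
    - [0,0,0,0,0,0,1]
    - [0,0,0,0,0,0,1]
    - [0,0,0,0,0,0,1]
    - [0,0,0,0,0,0,1]
    - [0,0,0,0,0,0,1]
    - [0,0,0,0,0,0,1]
    - [0,0,0,0,0,0,1]
    - [0,0,0,0,0,0,1]

```text
t: 4.53
tool_pos: [523.4, 164.5, 26.5]
ee_rot: [[0.116, 0.993, 0.0], [0.993, -0.116, 0.0], [0.0, 0.0, -1.0]]
ft_force: [0.7, 0.4, -0.2]
grip_width: 11.8
grasp_force: 50.0
```

>>> send_rows:
  rows:
    - [0,0,-10,0,0,0,1]
    - [0,0,-30,0,0,0,1]
    - [0,0,-60,0,0,0,1]
    - [0,0,-90,0,0,0,1]
    - [0,0,-120,0,0,0,1]
    - [-20,5,-145,0,0,-2.1,1]
    - [-50,12,-165,0,0,-2.1,1]
    - [-85,20,-170,0,0,-2.1,1]
    - [-120,28,-170,0,0,-2.1,1]
    - [-155,35,-170,0,0,-2.1,1]
  grip_force: 60

```text
t: 5.37
tool_pos: [540.2, 5.1, 197.7]
ee_rot: [[0.078, 0.997, 0.001], [0.997, -0.078, -0.0], [-0.0, 0.001, -1.0]]
ft_force: [0.7, 0.1, -3.9]
grip_width: 11.3
grasp_force: 60.0
```

>>> send_rows:
  rows:
    - [-35,7,0,0,0,0,1]
    - [-70,14,0,0,0,0,1]
    - [-105,20,0,0,0,0,1]
    - [-140,27,0,0,0,0,1]
    - [-165,33,0,0,0,0,1]
    - [-180,36,0,0,0,0,1]
    - [-186,37,0,0,0,0,1]
    - [-186,37,0,0,0,0,1]
    - [-186,37,0,0,0,0,1]

```text
t: 6.12
tool_pos: [562.5, -179.8, 196.6]
ee_rot: [[0.077, 0.997, -0.0], [0.997, -0.077, 0.001], [0.001, -0.0, -1.0]]
ft_force: [0.7, 1.1, -3.4]
grip_width: 11.6
grasp_force: 60.0
```

>>> send_rows:
  rows:
    - [-5,-2,4,-4,0,0,1]
    - [-10,-4,8,-8,0,0,1]
    - [-16,-6,13,-11.5,0,0,1]
    - [-16,-6,18,-11.5,0,0,1]
    - [-16,-6,18,-11.5,0,0,1]
    - [-16,-6,18,-11.5,0,0,1]
    - [-16,-6,18,-11.5,0,0,1]
    - [-16,-6,18,-11.5,0,0,1]

```text
t: 6.78
tool_pos: [556.2, -196.2, 178.9]
ee_rot: [[0.077, 0.977, 0.199], [0.997, -0.076, -0.015], [0.001, 0.199, -0.98]]
ft_force: [-0.2, 0.1, -3.3]
grip_width: 11.3
grasp_force: 60.0
```

```bash
python3 - <<'E'
from h import *
s=sense(); print(np.round(s["tool_pos"],1),np.round(s["ee_rot"],3).tolist(),np.round(s["ft_force"],1),np.round(s["ft_torque"],2))
a,d=shot("wrist","w3"); b,_=shot("scene","s3")
cv2.imwrite("pics/v3.png",np.vstack([cv2.resize(a,None,fx=.78,fy=.78)[:,:,::-1],cv2.resize(b[110:230,150:310],(399,299))[:,:,::-1]] if 0 else [np.hstack([cv2.resize(a,(400,300)),cv2.resize(b[110:230,150:310],(400,300),interpolation=2)])[:,:,::-1]]))
E
```

```text
[ 556.2 -196.2  178.9] [[0.077, 0.977, 0.199], [0.997, -0.076, -0.015], [0.001, 0.199, -0.98]] [-0.2  0.1 -3.3] [-0.03  0.28  0.01]
```

View pics/v3.png

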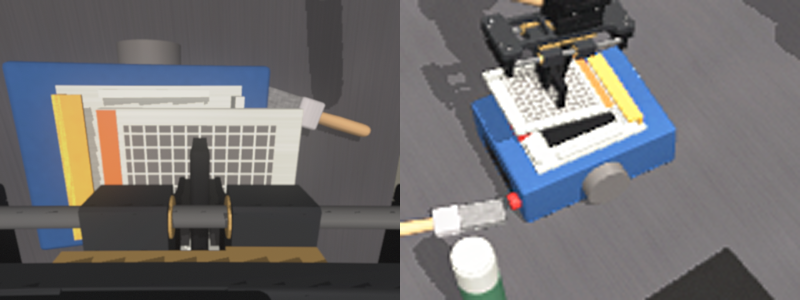

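The screen is tilted, far edge up, with its orange edge just right of the yellow lip. I'll measure the plate's near corner against the cradle in this same picture.

```bash
python3 - <<'E'
from h import *
f=np.load("pics/w3.npz"); im=f["im"]; d=f["d"]; R=f["R"]; p=f["p"]; C=cam("wrist",dict(ee_rot=R,tool_pos=p))
H,S,V=cv2.split(cv2.cvtColor(im,cv2.COLOR_RGB2HSV))
r=np.arange(384)[:,None]; c=np.arange(512)[None]
o=(H>3)&(H<17)&(S>130)&(V>120)&(r<235)&(c<190)&(c>110)
y=(H>19)&(H<35)&(S>120)&(r<300)&(c<130)
U=np.array([.997,-.0776,0]);W=np.array([.0776,.997,0])
for n,m in(("orange",o),("yellow",y)):
    ys,xs=np.nonzero(m&(d>0)); P=withdepth(C,np.c_[xs,ys],d); 
    t=(P-p)@R
    print(n,len(P),"u",np.percentile(P@U,[1,50,99]).round(1)-544.65,"v",(np.percentile(P@W,[1,50,99])+154.2).round(1),"z",np.percentile(P[:,2],[1,50,99]).round(1),"tool x,y,z",[np.percentile(t[:,i],[1,99]).round(1).tolist() for i in range(3)])
E
```

```text
orange 2071 u [-43.95 -37.65 -31.45] v [ 1.8 31.1 57.2] z [149.6 151.7 153.9] tool x,y,z [[0.0, 55.5], [-73.3, -60.6], [12.6, 15.6]]
yellow 4723 u [-83.55 -73.65 -62.75] v [-58.5  22.6  66. ] z [113.5 115.1 116.8] tool x,y,z [[-60.3, 64.3], [-119.3, -98.8], [40.0, 45.8]]
```

>>> send_rows:
  rows:
    - [1,-2,10,0,0,0,1]
    - [1,-4,20,0,0,0,1]
    - [1,-6,29.5,0,0,0,1]
    - [1,-7,34.3,0,0,0,1]
    - [1,-7,34.3,0,0,0,1]
    - [1,-7,34.3,0,0,0,1]

```text
t: 7.38
tool_pos: [554.9, -196.2, 142.9]
ee_rot: [[0.079, 0.977, 0.198], [0.997, -0.078, -0.015], [0.001, 0.198, -0.98]]
ft_force: [0.5, -0.1, -4.2]
grip_width: 11.4
grasp_force: 60.0
```

>>> send_rows:
  rows:
    - [0,-0.3,1.5,0,0,0,1]
    - [0,-0.6,3,0,0,0,1]
    - [0,-0.9,4.4,0,0,0,1]
    - [0,-1.2,5.9,0,0,0,1]
    - [0,-1.2,5.9,0,0,0,1]
    - [0,-1.2,5.9,0,0,0,1]

```text
t: 7.88
tool_pos: [555.2, -196.3, 137.5]
ee_rot: [[0.079, 0.977, 0.199], [0.997, -0.077, -0.016], [0.0, 0.199, -0.98]]
ft_force: [0.7, -0.2, -2.8]
grip_width: 11.2
grasp_force: 60.0
```

>>> send_rows:
  rows:
    - [0,-0.1,0.5,0,0,0,1]
    - [0,-0.2,1,0,0,0,1]
    - [0,-0.3,1.5,0,0,0,1]
    - [0,-0.4,2,0,0,0,1]
    - [0,-0.4,2,0,0,0,1]

```text
t: 8.3
tool_pos: [555.2, -196.3, 135.3]
ee_rot: [[0.079, 0.977, 0.199], [0.997, -0.077, -0.016], [0.0, 0.199, -0.98]]
ft_force: [0.9, -0.3, -3.5]
grip_width: 11.1
grasp_force: 60.0
```

>>> send_rows:
  rows:
    - [0,-0.1,0.4,0,0,0,1]
    - [0,-0.2,0.8,0,0,0,1]
    - [0,-0.2,1.2,0,0,0,1]
    - [0,-0.2,1.2,0,0,0,1]

```text
t: 8.63
tool_pos: [555.3, -196.3, 134.1]
ee_rot: [[0.079, 0.977, 0.199], [0.997, -0.077, -0.016], [0.0, 0.199, -0.98]]
ft_force: [0.4, 0.3, -3.4]
grip_width: 11.5
grasp_force: 60.0
```

>>> send_rows:
  rows:
    - [0,-3.9,-0.8,0,0,0,1]
    - [0,-7.8,-1.6,0,0,0,1]
    - [0,-11.8,-2.4,0,0,0,1]
    - [0,-15.7,-3.2,0,0,0,1]
    - [0,-15.7,-3.2,0,0,0,1]

```text
t: 9.05
tool_pos: [538.3, -195.1, 134.2]
ee_rot: [[0.08, 0.977, 0.198], [0.997, -0.078, -0.016], [-0.0, 0.199, -0.98]]
ft_force: [0.1, 0.3, -4.3]
grip_width: 11.1
grasp_force: 60.0
```

>>> send_rows:
  rows:
    - [0,-1,-0.2,0,0,0,1]
    - [0,-2,-0.4,0,0,0,1]
    - [0,-3,-0.6,0,0,0,1]
    - [0,-4,-0.8,0,0,0,1]
    - [0,-5,-1,0,0,0,1]
    - [0,-5,-1,0,0,0,1]

```text
t: 9.55
tool_pos: [534.1, -194.6, 134.2]
ee_rot: [[0.079, 0.977, 0.199], [0.997, -0.077, -0.016], [0.0, 0.199, -0.98]]
ft_force: [-0.3, 0.2, -4.0]
grip_width: 11.1
grasp_force: 60.0
```

>>> send_rows:
  rows:
    - [0,-1,-0.2,0,0,0,1]
    - [0,-2,-0.4,0,0,0,1]
    - [0,-3,-0.6,0,0,0,1]
    - [0,-4,-0.8,0,0,0,1]
    - [0,-4,-0.8,0,0,0,1]

```text
t: 9.97
tool_pos: [529.9, -194.3, 134.2]
ee_rot: [[0.079, 0.977, 0.199], [0.997, -0.078, -0.016], [0.0, 0.199, -0.98]]
ft_force: [0.1, -0.9, -3.6]
grip_width: 11.0
grasp_force: 60.0
```

>>> send_rows:
  rows:
    - [0,-1,-0.2,0,0,0,1]
    - [0,-2,-0.4,0,0,0,1]
    - [0,-3,-0.6,0,0,0,1]
    - [0,-3,-0.6,0,0,0,1]

```text
t: 10.3
tool_pos: [526.9, -194.1, 134.1]
ee_rot: [[0.079, 0.977, 0.199], [0.997, -0.078, -0.016], [0.0, 0.199, -0.98]]
ft_force: [-0.4, 0.5, -3.2]
grip_width: 11.4
grasp_force: 60.0
```

>>> send_rows:
  rows:
    - [0,-0.5,-0.1,0,0,0,1]
    - [0,-1,-0.2,0,0,0,1]
    - [0,-1.5,-0.3,0,0,0,1]
    - [0,-1.5,-0.3,0,0,0,1]

```text
t: 10.63
tool_pos: [525.5, -193.9, 134.2]
ee_rot: [[0.079, 0.977, 0.199], [0.997, -0.078, -0.016], [0.0, 0.199, -0.98]]
ft_force: [-0.4, -0.5, -3.1]
grip_width: 11.6
grasp_force: 60.0
```

>>> send_rows:
  rows:
    - [0,-0.5,-0.1,0,0,0,1]
    - [0,-1,-0.2,0,0,0,1]
    - [0,-1,-0.2,0,0,0,1]

```text
t: 10.88
tool_pos: [524.5, -193.9, 134.2]
ee_rot: [[0.079, 0.977, 0.199], [0.997, -0.078, -0.016], [0.0, 0.199, -0.98]]
ft_force: [0.5, -0.6, -3.3]
grip_width: 11.4
grasp_force: 60.0
```

>>> send_rows:
  rows:
    - [0,-0.5,-0.1,0,0,0,1]
    - [0,-1,-0.2,0,0,0,1]
    - [0,-1,-0.2,0,0,0,1]

```text
t: 11.13
tool_pos: [523.4, -193.8, 134.1]
ee_rot: [[0.079, 0.977, 0.199], [0.997, -0.077, -0.016], [-0.0, 0.199, -0.98]]
ft_force: [0.1, -0.3, -3.3]
grip_width: 11.8
grasp_force: 60.0
```

>>> send_rows:
  rows:
    - [0,-0.5,-0.1,0,0,0,1]
    - [0,-1,-0.2,0,0,0,1]
    - [0,-1,-0.2,0,0,0,1]

```text
t: 11.38
tool_pos: [523.0, -193.7, 134.5]
ee_rot: [[0.079, 0.977, 0.2], [0.997, -0.077, -0.016], [-0.0, 0.2, -0.98]]
ft_force: [1.7, 0.3, -4.5]
grip_width: 11.7
grasp_force: 60.0
```

>>> send_rows:
  rows:
    - [0,-0.5,-0.1,0,0,0,1]
    - [0,-0.5,-0.1,0,0,0,1]

```text
t: 11.55
tool_pos: [522.8, -193.6, 134.7]
ee_rot: [[0.079, 0.977, 0.2], [0.997, -0.077, -0.016], [-0.0, 0.201, -0.98]]
ft_force: [4.7, 0.4, -3.3]
grip_width: 11.4
grasp_force: 60.0
```

>>> send_rows:
  rows:
    - [0,-0.5,-0.1,0,0,0,1]
    - [0,-0.5,-0.1,0,0,0,1]

```text
t: 11.72
tool_pos: [522.6, -193.7, 134.9]
ee_rot: [[0.079, 0.976, 0.201], [0.997, -0.077, -0.016], [-0.0, 0.202, -0.979]]
ft_force: [5.8, 0.2, -3.7]
grip_width: 11.2
grasp_force: 60.1
```

Wall contact is felt at about 5 N, so the cradle offset is about +2 mm. Relieving it and swinging down about the hooked corner.

>>> send_rows:
  rows:
    - [0,1.5,0.3,0,0,0,1]
    - [0,1.8,1.6,1,0,0,1]
    - [0,2.2,2.9,2,0,0,1]
    - [0,2.5,4.1,2.9,0,0,1]
    - [0,2.5,4.1,2.9,0,0,1]

```text
t: 12.13
tool_pos: [524.7, -193.7, 130.0]
ee_rot: [[0.079, 0.986, 0.146], [0.997, -0.078, -0.011], [0.001, 0.147, -0.989]]
ft_force: [0.1, -0.9, -4.0]
grip_width: 11.3
grasp_force: 60.0
```

>>> send_rows:
  rows:
    - [0,0.4,1.3,1,0,0,1]
    - [0,0.7,2.7,2,0,0,1]
    - [0,1,4,2.9,0,0,1]
    - [0,1,4,2.9,0,0,1]

```text
t: 12.47
tool_pos: [526.4, -194.0, 126.5]
ee_rot: [[0.079, 0.992, 0.097], [0.997, -0.079, -0.007], [0.0, 0.097, -0.995]]
ft_force: [-2.3, -0.2, -2.5]
grip_width: 11.2
grasp_force: 60.0
```

>>> send_rows:
  rows:
    - [0,0.3,1,0.7,0,0,1]
    - [0,0.5,2,1.5,0,0,1]
    - [0,0.5,2,1.5,0,0,1]

```text
t: 12.72
tool_pos: [527.2, -194.1, 124.8]
ee_rot: [[0.079, 0.994, 0.072], [0.997, -0.079, -0.006], [0.0, 0.072, -0.997]]
ft_force: [-2.6, 0.6, -1.8]
grip_width: 11.4
grasp_force: 60.0
```

>>> send_rows:
  rows:
    - [0,0.3,1,0.7,0,0,1]
    - [0,0.5,1.9,1.4,0,0,1]
    - [0,0.5,1.9,1.4,0,0,1]

```text
t: 12.97
tool_pos: [527.5, -194.0, 122.5]
ee_rot: [[0.079, 0.996, 0.047], [0.997, -0.079, -0.003], [0.0, 0.047, -0.999]]
ft_force: [-2.5, -0.7, -2.7]
grip_width: 11.6
grasp_force: 60.0
```

>>> send_rows:
  rows:
    - [0,0.3,1,0.7,0,0,1]
    - [0,0.5,1.9,1.4,0,0,1]
    - [0,0.5,1.9,1.4,0,0,1]

```text
t: 13.22
tool_pos: [528.3, -194.0, 120.8]
ee_rot: [[0.079, 0.997, 0.023], [0.997, -0.079, -0.001], [0.0, 0.023, -1.0]]
ft_force: [-2.7, -0.6, -3.8]
grip_width: 11.2
grasp_force: 60.0
```

>>> send_rows:
  rows:
    - [0,0.3,0.9,0.6,0,0,1]
    - [0,0.5,1.6,1.3,0,0,1]
    - [0,0.5,1.6,1.3,0,0,1]

```text
t: 13.47
tool_pos: [529.1, -194.0, 119.2]
ee_rot: [[0.079, 0.997, 0.001], [0.997, -0.079, 0.0], [0.0, 0.001, -1.0]]
ft_force: [-1.8, -0.2, -5.3]
grip_width: 11.4
grasp_force: 60.0
```

>>> send_rows:
  rows:
    - [0,0,0.5,0,0,0,1]
    - [0,0,0.8,0,0,0,1]
    - [0,0,0.8,0,0,0,1]

```text
t: 13.72
tool_pos: [529.0, -194.1, 118.8]
ee_rot: [[0.079, 0.997, 0.002], [0.997, -0.079, -0.0], [0.0, 0.002, -1.0]]
ft_force: [-0.6, 0.2, -5.0]
grip_width: 11.2
grasp_force: 60.0
```

```bash
python3 - <<'E'
from h import *
s=sense(); print(np.round(s["tool_pos"],1),np.round(s["ft_force"],1),np.round(s["ft_torque"],2))
a,d=shot("wrist","w4"); b,_=shot("scene","s4")
cv2.imwrite("pics/v4.png",np.hstack([cv2.resize(a,(400,300)),cv2.resize(b[110:230,150:310],(400,300),interpolation=2)])[:,:,::-1])
C=cam("wrist",s)
H,S,V=cv2.split(cv2.cvtColor(a,cv2.COLOR_RGB2HSV)); r=np.arange(384)[:,None]
m=((H<8)|(H>172))&(S>140)&(r<240); ys,xs=np.nonzero(m&(d>0)); P=withdepth(C,np.c_[xs,ys],d); U=np.array([.997,-.0776,0])
print(len(P),np.percentile(P@U,[1,5,50,95,99]).round(1)-544.6,np.percentile(P[:,2],[1,50,99]).round(1))
E
```

```text
[ 529.  -194.1  118.8] [-0.6  0.2 -5. ] [ 0.05  0.07 -0.  ]
971 [68.4 69.1 77.2 87.5 88.6] [105.  112.7 118.2]
```

View pics/v4.png

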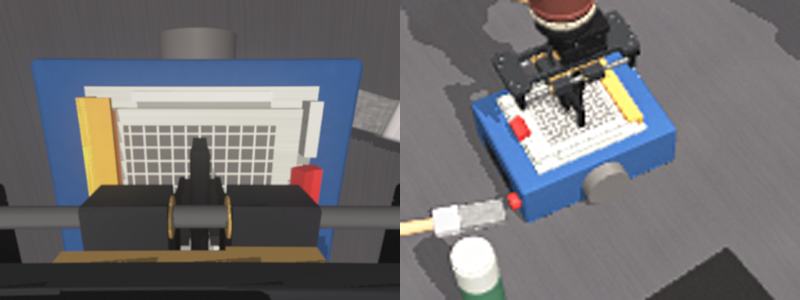

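The view shows the orange edge under the lip and the red catch over the far edge. I'll press down a little more by feel to be sure it is on the floor.

>>> send_rows:
  rows:
    - [0,0,0.5,0,0,0,1]
    - [0,0,1,0,0,0,1]
    - [0,0,1,0,0,0,1]

```text
t: 14.07
tool_pos: [529.0, -194.2, 118.5]
ee_rot: [[0.079, 0.997, 0.002], [0.997, -0.079, -0.0], [-0.0, 0.002, -1.0]]
ft_force: [-3.4, 0.4, 4.0]
grip_width: 11.0
grasp_force: 60.0
```

>>> send_rows:
  rows:
    - [0,0,0.5,0,0,0,1]
    - [0,0,1,0.5,0,0,1]
    - [0,0,1,0.5,0,0,1]

```text
t: 14.32
tool_pos: [528.9, -194.2, 118.4]
ee_rot: [[0.079, 0.997, -0.007], [0.997, -0.079, -0.0], [-0.001, -0.007, -1.0]]
ft_force: [-10.5, 2.4, 15.2]
grip_width: 11.5
grasp_force: 60.0
```

>>> send_rows:
  rows:
    - [0,0,-0.8,-0.3,0,0,1]
    - [0,0,-1.4,-0.5,0,0,1]
    - [0,0,-1.4,-0.5,0,0,1]

```text
t: 14.57
tool_pos: [529.1, -194.2, 118.5]
ee_rot: [[0.079, 0.997, 0.003], [0.997, -0.079, -0.0], [-0.0, 0.003, -1.0]]
ft_force: [-2.4, 0.5, 2.6]
grip_width: 11.2
grasp_force: 60.0
```

Seated. Opening the fingers, then lifting straight off.

>>> send_rows:
  rows:
    - [0,0,0,0,0,0,-0.4]
    - [0,0,0,0,0,0,-0.4]
    - [0,0,0,0,0,0,-0.4]
    - [0,0,0,0,0,0,-0.4]
    - [0,0,0,0,0,0,-0.4]
    - [0,0,0,0,0,0,-0.4]
    - [0,0,0,0,0,0,-0.4]
    - [0,0,0,0,0,0,-0.4]

```text
t: 15.23
tool_pos: [528.9, -194.2, 118.2]
ee_rot: [[0.079, 0.997, 0.002], [0.997, -0.079, -0.0], [0.0, 0.002, -1.0]]
ft_force: [0.1, -0.2, 1.8]
grip_width: 56.2
grasp_force: 0.0
```

>>> send_rows:
  rows:
    - [0,0,-5,0,0,0,-0.4]
    - [0,0,-20,0,0,0,-0.4]
    - [0,0,-45,0,0,0,-0.4]
    - [0,0,-75,0,0,0,-0.4]
    - [0,0,-105,0,0,0,-0.4]
    - [0,0,-130,0,0,0,-0.4]
    - [0,0,-130,0,0,0,-0.4]
    - [0,0,-130,0,0,0,-0.4]
    - [0,0,-130,0,0,0,-0.4]

```text
t: 15.98
tool_pos: [528.3, -194.1, 247.8]
ee_rot: [[0.079, 0.997, 0.001], [0.997, -0.079, -0.0], [-0.0, 0.001, -1.0]]
ft_force: [-0.6, 0.9, -0.6]
grip_width: 60.8
grasp_force: 0.0
```

```bash
python3 - <<'E'
from h import *
s=sense(); print(np.round(s["tool_pos"],1),np.round(s["ft_force"],1),s["grip_width"])
a,d=shot("wrist","w5"); cv2.imwrite("pics/v5.png",cv2.resize(a,None,fx=1.5,fy=1.5)[:,:,::-1])
C=cam("wrist",s)
H,S,V=cv2.split(cv2.cvtColor(a,cv2.COLOR_RGB2HSV)); r=np.arange(384)[:,None]
m=((H<8)|(H>172))&(S>140)&(r<250); ys,xs=np.nonzero(m&(d>0)); P=withdepth(C,np.c_[xs,ys],d); U=np.array([.997,-.0776,0])
print(len(P),np.percentile(P@U,[1,5,50,95,99]).round(1)-544.6,np.percentile(P[:,2],[1,50,99]).round(1))
# heights along x across the screen, rows either side of the catch
for row in (115,150,190):
    cs=np.arange(190,375,8); P=withdepth(C,[(c,row) for c in cs],d); print(row,[(int(c),round(z)) for c,z in zip((P@U-544.6),P[:,2])])
E
```

```text
[ 528.3 -194.1  247.8] [-0.6  0.9 -0.6] 60.80795031618863
653 [69.2 69.8 77.9 87.8 88.8] [108.4 113.1 117.8]
115 [(-65, 98), (-57, 97), (-48, 104), (-41, 106), (-33, 103), (-25, 105), (-18, 104), (-10, 106), (-3, 105), (4, 105), (12, 105), (19, 105), (27, 105), (34, 105), (42, 105), (51, 95), (59, 98), (67, 95), (75, 96), (83, 96), (92, 90), (100, 89), (108, 90), (116, 90)]
150 [(-63, 115), (-58, 104), (-50, 104), (-42, 104), (-34, 104), (-26, 103), (-19, 103), (-11, 105), (-3, 134), (4, 105), (12, 104), (20, 104), (28, 105), (36, 105), (43, 106), (52, 103), (59, 104), (67, 105), (75, 105), (81, 111), (95, 90), (103, 90), (111, 90), (154, -1)]
190 [(-66, 115), (-60, 104), (-52, 105), (-44, 104), (-35, 104), (-27, 105), (-19, 104), (-11, 105), (-3, 146), (3, 144), (13, 105), (21, 104), (29, 105), (37, 104), (45, 106), (53, 106), (62, 104), (69, 108), (74, 118), (84, 112), (98, 91), (107, 89), (116, 89), (159, 1)]
```

View pics/v5.png

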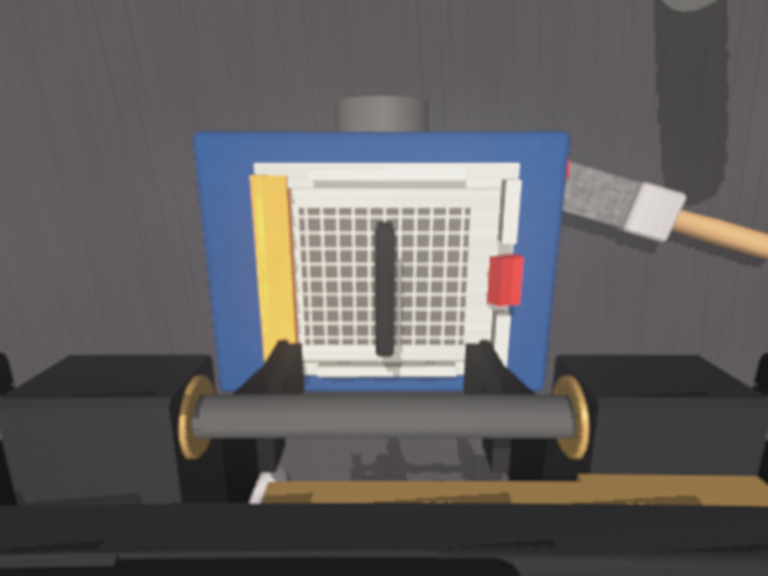

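The screen lies flat at 104–105 mm from lip to catch, with the orange edge hidden under the lip. I'll compare the catch position with the first picture.

```bash
python3 - <<'E'
from h import *
U=np.array([.997,-.0776,0])
for t in("w1","w5"):
    f=np.load(f"pics/{t}.npz"); a,d=f["im"],f["d"]; C=cam("wrist",dict(ee_rot=f["R"],tool_pos=f["p"]))
    H,S,V=cv2.split(cv2.cvtColor(a,cv2.COLOR_RGB2HSV)); r=np.arange(384)[:,None]
    m=((H<8)|(H>172))&(S>140)&(r<250)&(r>150); y=(H>19)&(H<35)&(S>120)&(r<230)
    for k in(m,y):
        ys,xs=np.nonzero(k&(d>0)); P=withdepth(C,np.c_[xs,ys],d)@U; print(t,len(P),np.percentile(P,[1,5,50,95,99]).round(1)-544.6)
E
```

```text
w1 684 [69.  69.5 77.5 87.9 88.8]
w1 2691 [-83.  -82.1 -72.7 -63.2 -62.4]
w5 653 [69.2 69.8 77.9 87.8 88.8]
w5 2387 [-83.1 -82.2 -72.9 -63.4 -62.5]
```

The catch is back at its closed position, within 0.3 mm. Handing in.

```bash
python3 -c "
from bench import close_job; print(close_job())"
```

```text
the job is handed in; nothing more can be done
None
```

The clean screen lies flat in the cradle, its orange edge under the lip and the red catch shut over the other edge, and the arm is clear; the job is handed in, but `close_job()` gave no verdict.

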